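# Put the finishing set away in the bench caddy

### The job

Put the finishing set away in the caddy: the square bur stand upright on the floor of the square pocket, the long dressing stick flat on the floor of the long trough, and the wide felt bob upright on the floor of the round cup with the narrow felt bob standing centred on top of it. The tapered felt bob, the six-sided bur stand and the short dressing stick belong to the next bench: leave them where they are.

Things in the scene. Friction and masses are not known exactly. Their poses are not given: they have to be found in the camera images.
- wide_bob: wide felt polishing bob: plain upright cylinder of off-white felt, 48 mm diameter, 34 mm high, flat top with a small dark centre hole. Origin: centre of the underside, z up. It starts on a flat black foam tile whose top is 5 mm above the table.
- narrow_bob: narrow felt polishing bob: plain upright cylinder of the same felt, 34 mm diameter, 30 mm high, flat top with a small dark centre hole. Origin: centre of the underside, z up. It starts on a flat black foam tile whose top is 5 mm above the table.
- cone_bob: tapered felt bob of the same felt, a look-alike to leave alone: cone 46 mm diameter at the foot, 18 mm at the top, 38 mm high. Origin: centre of the underside, z up. It starts on a flat black foam tile whose top is 5 mm above the table.
- square_stand: square bur stand: wooden block 44 x 44 mm, 40 mm high, with nine little burs standing in its top (to 51 mm). Origin: centre of the underside, x and y square to its sides, z up. It starts on a flat black foam tile whose top is 5 mm above the table.
- hex_stand: six-sided bur stand, a look-alike to leave alone: hexagonal wooden block 42 mm across flats, 40 mm high, with seven little burs in its top (to 51 mm). Origin: centre of the underside, z up. It starts on a flat black foam tile whose top is 5 mm above the table.
- long_stick: long dressing stick: grey abrasive bar lying flat, 110 mm long (its x axis), 22 mm wide (y), 26 mm high. Origin: centre of the underside. It starts on a flat black foam tile whose top is 5 mm above the table.
- short_stick: short dressing stick of the same grey stone, a look-alike to leave alone: 64 mm long (x), 22 mm wide (y), 26 mm high, lying flat. Origin: centre of the underside. It starts on a flat black foam tile whose top is 5 mm above the table.
- round_cup: round cup insert, 72 mm inner diameter, wall 3 mm, rim 19 mm and inner floor 4 mm above its origin, which is the centre of its underside (3 mm above the table). One of three fixed white inserts standing side by side, in any order, in a fixed grey caddy (164 x 254 mm, lip 10 mm high, floor 3 mm thick); the caddy may lie to the left or to the right.
- square_pocket: square pocket insert, 66 x 66 mm inside, wall 3 mm, rim 19 mm and inner floor 4 mm above its origin, which is the centre of its underside (3 mm above the table); x and y square to its sides. One of three fixed white inserts standing side by side, in any order, in a fixed grey caddy (164 x 254 mm, lip 10 mm high, floor 3 mm thick); the caddy may lie to the left or to the right.
- long_trough: long trough insert, 136 mm (its x axis) by 46 mm (y) inside, wall 3 mm, rim 14 mm and inner floor 4 mm above its origin, which is the centre of its underside (3 mm above the table). One of three fixed white inserts standing side by side, in any order, in a fixed grey caddy (164 x 254 mm, lip 10 mm high, floor 3 mm thick); the caddy may lie to the left or to the right.
Not all that is in view belongs to the job. Leave any blue or turquoise look-alike of the wide_bob alone.

How it is judged:
At the end, for the whole second after the job is handed in: Wide bob on the round cup's floor (14 mm of its axis), narrow bob upon it (axes within 13 mm), square stand on its pocket's floor (14 mm), long stick on its trough's floor (16 mm along, 15 across); all upright, released, at rest; look-alikes within 25 mm of their start (horizontal distance between wide_bob and round_cup below 0.014 m and z of wide_bob in the frame of round_cup between 0 and 0.008 m and angle between each of wide_bob, narrow_bob, square_stand, long_stick's own z axis and vertical below 0.1 rad and horizontal distance between narrow_bob and wide_bob below 0.013 m and z of narrow_bob in the frame of wide_bob between 0.03 and 0.038 m and x of square_stand in the frame of square_pocket between -0.014 and 0.014 m and y of square_stand in the frame of square_pocket between -0.014 and 0.014 m and z of square_stand in the frame of square_pocket between 0 and 0.008 m and x of long_stick in the frame of long_trough between -0.016 and 0.016 m and y of long_stick in the frame of long_trough between -0.015 and 0.015 m and z of long_stick in the frame of long_trough between 0 and 0.008 m and distance of each of cone_bob, hex_stand, short_stick from where it was at the start of the episode below 0.025 m and linear speed of each of wide_bob, narrow_bob, square_stand, long_stick below 0.01 m/s); the robot touches nothing.
It fails at once if a look-alike is moved by more than 25 mm (distance of any of cone_bob, hex_stand, short_stick from where it was at the start of the episode above 0.025 m).
It also fails if it takes over 96 s, if anything falls off the work surface, if the arm or the gripper's body presses on something with over 40 N, if the wrist force passes 120 N, or if a joint passes its speed limit or range.

### The arm

A 6-joint arm with a two-finger parallel gripper is mounted at the origin on the work surface. World frame = base frame: x ahead of the robot, y to its left, z up, the work surface at z = 0. Lengths are in m, angles in rad, forces in N, time in s.
With the tool pointing down it reaches from about 0.35 to 0.975 m from the base axis. Payload 4.9 kg.
Tool frame: the origin (TCP) lies between the finger pads; the fingertips stand 25 mm ahead of it and the grasp point (between the pads) lies 6 mm ahead of it (manip.tcp_to_tips is the z of the fingertips in the tool frame, in m); z points along the fingers, y is the line along which they close (so a half turn about z gives the same grasp; the last joint's range is limited). The gripper opens to 85 mm and grips with 20 to 120 N. Pads are 22 mm wide; open, the fingers measure 114 mm over their backs; the gripper's body (76 mm by 85 mm) begins 54 mm behind the grasp point. The pads swing forward as they close: fully open they stand 13 mm farther back than shut.
Start: joints at [1.191, 0.053, 1.613, -0, 1.476, -0.119], TCP at [0.161, 0.604, 0.256] pointing down, gripper open.
Joint ranges: [-3.01, 3.01], [-1.01, 2.22], [0.06, 2.58], [-1.02, 4.17], [0.09, 2.62], [-3.14, 3.14]. Speed limits (rad/s): [2.57, 2.57, 3.14, 3.14, 3.14, 3.14].

### API

Orientations are given as a unit quaternion [w, x, y, z].
In Python, from plant import manip gives the robot as it stands. The module is installed in compiled form; this text tells all that it offers.
- The arm moves only by the tool arm_command, never from a script. Its argument "moves" is a list of rows, each a list of 3 entries, a list of its own where there are three numbers: the opening, from -1 (shut) to 1 (fully open), then the shift along the tool's x, y, z in units of 0.15 m (1.0 is 0.15 m), then the turn about the tool's z in units of 2 pi rad (1.0 is 2 pi rad). A call has 1 to 20 rows; each row is the pose to reach, as a shift and turn from the pose commanded when the call began, along the tool's axes at that moment, turning the shorter way round; what a row does not reach only later rows make up. A row lasts 1/12 s, in which the tool goes at most 41.7 mm and 7.16 degrees, less where a joint would pass 70% of its speed; a pose out of reach is approached as far as the arm can. A call with a number of a shift or a turn outside -1 to 1 is refused whole. A call with a gripper value outside its range is refused whole. The fingers move at their own pace and stop on an object; the grip force is fixed at half the most. Time passes only in rows, so rows that repeat a pose let the fingers close. It gives the time, the measured TCP pose, the force, the opening and the grip force at its end, in the units of the state.
- manip.state(): the state, without advancing time (a new reading comes with each control period).
- manip.grab_frame(name): name is "side" or "top"; returns a dict with "frame" (420x560x3 uint8, red, green, blue), "fx", "fy", "cx", "cy" (pixels), "R" (3x3) and "t" (3): a world point X has camera coordinates R X + t. Camera axes: x right, y down, z forward; pixel columns grow to the right and rows downward; lengths in m; the calibration is good to about 2 mm. A picture is of the moment at which its call begins. There is no depth.
- manip.job_done(): hands the job in; it is judged then, once.
Trained networks look in a picture, given as the dict that the camera call returned (one of the last four; its "shot" number tells which), for a name from the list of things; names that differ only in an ending like _2 or _b are one class to them, and where a whole thing is asked for, a point or a joint stands for the part that bears it (a point fixed in the world has none). Each returns a list of dicts, best first, with "confidence" (0 to 1); they miss things now and then, are a little off and sometimes report something else, mostly with a low value. They report only what shows in the picture. A call takes as long as a camera call. They do not tell look-alikes from the thing itself.
- manip.search_frame(picture, target): "extent" ([left, top, right, bottom] in pixels, round what is visible of it).
The state is a dict: "time": time; "joint_pos": joint angles; "joint_vel": joint speeds; "joint_efforts": joint torques, N m; "tool_pos": TCP position; "tool_rot": TCP orientation; "contact_force": force on the tool from outside, world axes, zero at the start; "ft_torque": the same for the moment, N m; "gripper_width": opening from 0.0 (shut) to 1.0 (fully open); "grasp_force": force on a finger pad.
Only numpy, scipy, OpenCV 4.12 (cv2) and the standard library are available. Lean on these libraries where they do the work, as an engineer would, in place of code of your own. Each camera call takes 0.05 s, during which the arm holds its last target. There are 200 camera calls.

## Working session

There is one attempt and no reset: what is moved stays moved. The work goes in short steps, Python scripts to look and compute and a tool call to move; the robot and the scene stay as the last step left them, time stands still between calls to the robot, and variables do not carry over. Pictures are saved under pics/ and viewed, at most 14 in all, crops included, and the job is handed in when it is done.

Besides the shell and the picture viewer there is one more tool, called after "Call:" by a JSON object that holds its "fn" and its "kwargs", one argument or row to a line. arm_command: Moves the arm, as the interface text tells. Shifts and turns lie within -1 to 1; 1 stands for 0.15 m of shift or 2 pi rad of turn. Its arguments: {"type":"object","properties":{"moves":{"type":"array"}},"required":["moves"]}

```bash
ls; mkdir -p pics
cat > look.py <<'E'
import cv2,numpy as np
from plant import manip
N=["wide_bob","narrow_bob","cone_bob","square_stand","hex_stand","long_stick","short_stick","round_cup","square_pocket","long_trough"]
def grab(n,save=None):
    p=manip.grab_frame(n)
    if save: cv2.imwrite(f"pics/{save}.png",cv2.cvtColor(p["frame"],cv2.COLOR_RGB2BGR))
    return p
def ray(p,u,v):
    R=np.array(p["R"]);t=np.array(p["t"])
    return -R.T@t, R.T@np.array([(u-p["cx"])/p["fx"],(v-p["cy"])/p["fy"],1])
def atz(p,u,v,z):
    c,d=ray(p,u,v); return c+d*(z-c[2])/d[2]
def proj(p,X):
    q=np.array(p["R"])@np.array(X)+p["t"]; return np.array([p["fx"]*q[0]/q[2]+p["cx"],p["fy"]*q[1]/q[2]+p["cy"]])
E
python3 - <<'E'
from look import *
for c in("top","side"):
    p=grab(c,c+"0"); print(c,np.round(ray(p,280,210),3).tolist(),p["fx"])
    for n in N:
        for d in manip.search_frame(p,n)[:4]: print(n,round(d["confidence"],2),np.round(d["extent"]).astype(int).tolist())
s=manip.state();print(s["tool_pos"],s["tool_rot"],s["time"],s["gripper_width"],manip.tcp_to_tips)
E
```

```text
pics
top [[0.423, -0.065, 1.038], [0.103, -0.024, -0.995]] 385.342040252102
wide_bob 0.69 [346, 303, 366, 323]
wide_bob 0.68 [320, 176, 340, 196]
wide_bob 0.65 [357, 105, 378, 126]
wide_bob 0.63 [431, 220, 454, 238]
narrow_bob 0.67 [264, 176, 306, 196]
narrow_bob 0.43 [377, 224, 405, 246]
cone_bob 0.65 [260, 229, 278, 245]
cone_bob 0.49 [344, 226, 359, 244]
square_stand 0.73 [380, 225, 402, 249]
square_stand 0.42 [301, 230, 311, 243]
hex_stand 0.85 [345, 225, 361, 244]
long_stick 0.56 [264, 175, 305, 197]
short_stick 0.52 [362, 176, 390, 192]
round_cup 0.59 [184, 190, 208, 243]
square_pocket 0.57 [149, 194, 181, 228]
square_pocket 0.16 [378, 223, 403, 246]
long_trough 0.7 [182, 189, 208, 242]
side [[0.487, -0.871, 0.626], [0.066, 0.785, -0.616]] 406.61466026826855
wide_bob 0.92 [393, 266, 425, 293]
wide_bob 0.88 [232, 355, 262, 391]
wide_bob 0.82 [132, 253, 156, 282]
wide_bob 0.7 [291, 228, 312, 258]
narrow_bob 0.82 [236, 215, 245, 239]
cone_bob 0.58 [231, 190, 248, 210]
square_stand 0.75 [224, 286, 256, 318]
hex_stand 0.93 [230, 246, 252, 277]
hex_stand 0.52 [231, 194, 248, 210]
long_stick 0.61 [285, 196, 303, 228]
round_cup 0.78 [256, 128, 284, 139]
square_pocket 0.59 [252, 138, 277, 158]
long_trough 0.69 [237, 157, 289, 168]
[0.16115545 0.60385504 0.25632898] [1.36265398e-06 1.30027592e-01 9.91510375e-01 3.04759964e-05] 1.1 1.003660748676928 0.025
```

View pics/top0.png

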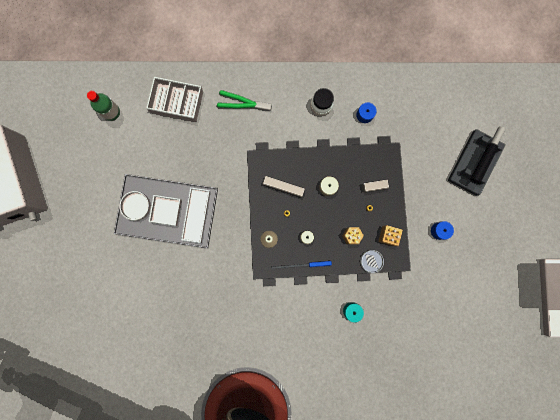

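View pics/side0.png

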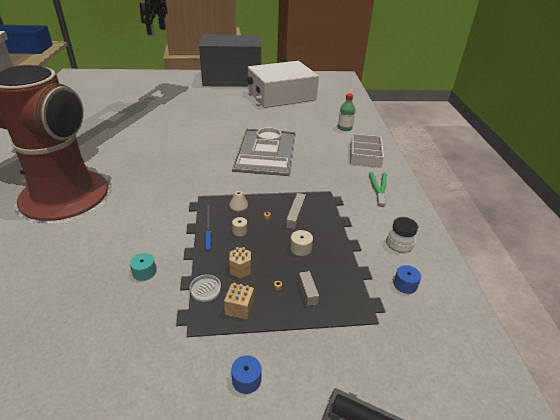

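```bash
cat > fit.py <<'E'
from look import *
from scipy.optimize import minimize
S=8
def box(a,b,h,z0=0): return [(sx*a/2,sy*b/2,z) for sx in(-1,1) for sy in(-1,1) for z in(z0,h)]
def cyl(d,h): return [(d/2*np.cos(t),d/2*np.sin(t),z) for t in np.linspace(0,2*np.pi,32,endpoint=False) for z in(0,h)]
M=dict(wide_bob=cyl(.048,.034),narrow_bob=cyl(.034,.030),square_stand=box(.044,.044,.040)+box(.030,.030,.051,.04),
 long_stick=box(.110,.022,.026),round_cup=cyl(.078,.019),square_pocket=box(.072,.072,.019),long_trough=box(.142,.052,.014))
def hullmask(p,roi):
    l,t,r,b=roi; im=p["frame"][t:b,l:r]; g=cv2.resize(im.min(2) if roi[0]<0 else cv2.cvtColor(im,cv2.COLOR_RGB2GRAY),None,fx=S,fy=S,interpolation=cv2.INTER_CUBIC)
    th,m=cv2.threshold(g,0,255,cv2.THRESH_BINARY+cv2.THRESH_OTSU)
    c=max(cv2.findContours(m,cv2.RETR_EXTERNAL,cv2.CHAIN_APPROX_NONE)[0],key=cv2.contourArea)
    return cv2.convexHull(c)[:,0].astype(np.float32),th
def hull(p,roi,n,q):
    x,y,z,a=q;c,s=np.cos(a),np.sin(a)
    u=[(proj(p,(x+c*X-s*Y,y+s*X+c*Y,z+Z))+.5-np.array(roi[:2]))*S-.5 for X,Y,Z in M[n]]
    return cv2.convexHull(np.array(u,np.float32))[:,0]
def fit(n,views,x0,fixz=None):
    hs=[hullmask(p,r) for p,r in views]
    def f(q):
        q=np.array(q) if fixz is None else np.array([q[0],q[1],fixz,q[3]])
        e=0
        for (p,r),(h,_) in zip(views,hs):
            k=hull(p,r,n,q); i=cv2.intersectConvexConvex(h,k)[0]
            e+=1-i/(cv2.contourArea(h)+cv2.contourArea(k)-i+1e-9)
        return e
    best=None
    for a in ([0] if n.endswith(("bob","cup")) else np.arange(-1.4,1.6,.4)):
        o=minimize(f,[*x0,a],method="Nelder-Mead",options=dict(initial_simplex=np.array([[*x0,a]]+[[*(np.array(x0)+d),a+e] for d,e in(((.01,0,0),0),((0,.01,0),0),((0,0,.01),0),((0,0,0),.3))]),maxiter=600,xatol=1e-4,fatol=1e-5))
        if best is None or o.fun<best.fun: best=o
    return best.x,best.fun,hs
def overlay(p,items,roi,fn):
    im=cv2.cvtColor(p["frame"],cv2.COLOR_RGB2BGR);l,t,r,b=roi;k=4
    im=cv2.resize(im[t:b,l:r],None,fx=k,fy=k,interpolation=cv2.INTER_NEAREST)
    for n,q in items: cv2.polylines(im,[np.round(hull(p,roi,n,q)*k/S).astype(int)],True,(0,0,255),1)
    cv2.imwrite(fn,im)
E
python3 - <<'E'
from fit import *
T,Sd=grab("top"),grab("side")
R=dict(wide_bob=([316,172,344,200],[287,226,316,259]),narrow_bob=([296,226,319,249],[227,213,251,240]),square_stand=([379,222,407,251],[221,279,258,320]),
long_stick=([259,172,309,200],[283,190,309,231]),round_cup=([117,188,150,223],[254,126,286,140]),square_pocket=([148,192,182,230],[250,138,282,155]),long_trough=([181,184,213,247],[235,155,292,171]))
q={}
for n,(a,b) in R.items():
    x0=atz(T,(a[0]+a[2])/2,(a[1]+a[3])/2,.02);x0[2]=.004
    x,e,hs=fit(n,[(T,a),(Sd,b)],x0); q[n]=x
    xt,et,_=fit(n,[(T,a)],x0,.005 if a[0]>215 else .003)
    print(n,np.round(x,4),"err",round(e,3),"th",hs[0][1],hs[1][1],"top only",np.round(xt,4),round(et,3))
a=q["round_cup"][:2]-q["square_pocket"][:2];b=q["square_pocket"][:2]-q["long_trough"][:2]
print("gaps",np.hypot(*a),np.hypot(*b),"row dir",np.arctan2(a[1],a[0]),np.arctan2(b[1],b[0]))
np.save("q.npy",q,allow_pickle=True)
overlay(T,q.items(),[110,160,310,260],"pics/a.png");overlay(T,q.items(),[250,160,420,260],"pics/b.png")
o1,o2=[np.zeros((400,800,3),np.uint8) for _ in "ab"]
im=cv2.imread("pics/a.png");overlay(Sd,q.items(),[220,120,320,325],"pics/c.png")
c=cv2.imread("pics/c.png");print(c.shape)
cv2.imwrite("pics/c1.png",cv2.resize(c,None,fx=.7,fy=.7))
E
```

```text
wide_bob [ 0.5918 -0.2177  0.0061  0.2541] err 0.66 th 143.0 135.0 top only [ 0.5921 -0.218   0.0083  0.0574] 0.166
narrow_bob [ 0.4562 -0.1592  0.0067  0.1173] err 0.668 th 145.0 132.0 top only [ 0.4564 -0.1594  0.0125  0.2187] 0.102
square_stand [ 0.4611 -0.3766  0.0111  1.3348] err 0.697 th 119.0 119.0 top only [ 4.6130e-01 -3.8220e-01  1.0000e-03  1.3737e+00] 0.232
long_stick [ 0.591  -0.0977  0.0115 -1.8827] err 0.456 th 133.0 115.0 top only [ 0.5918 -0.0982 -0.008   1.2523] 0.129
round_cup [ 0.5383  0.2951  0.0169 -0.0393] err 0.411 th 176.0 148.0 top only [ 0.541   0.301   0.0061 -0.0468] 0.092
square_pocket [ 0.5288  0.2221  0.0012 -0.1181] err 0.523 th 178.0 159.0 top only [ 0.5281  0.2194  0.0107 -0.127 ] 0.06
long_trough [ 0.5149  0.1365  0.0125 -0.142 ] err 0.334 th 183.0 158.0 top only [ 0.5162  0.138   0.0241 -0.1417] 0.036
gaps 0.07357731761568034 0.08674453308669626 row dir 1.440629482991569 1.410169252074596
(820, 400, 3)
```

View pics/a.png

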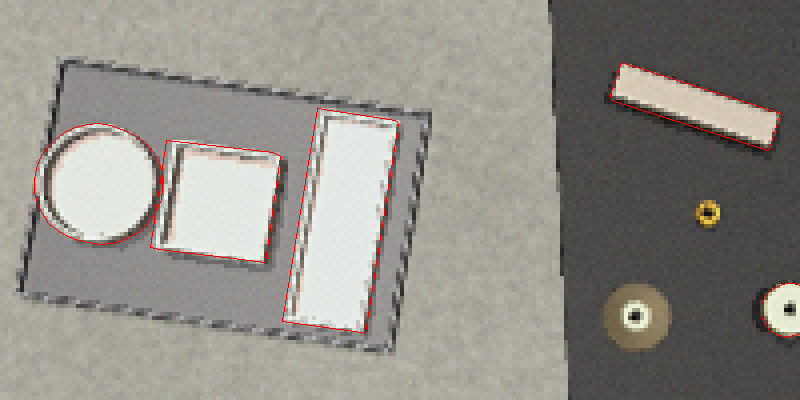

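View pics/b.png

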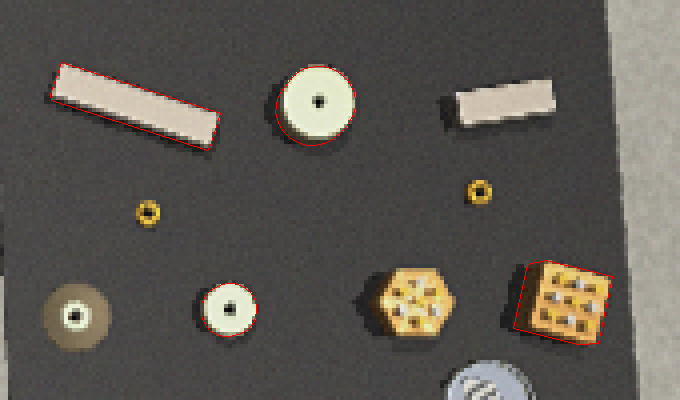

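View pics/c1.png

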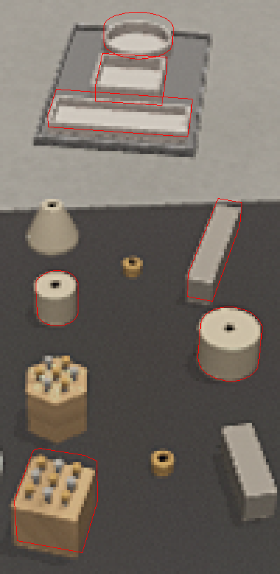

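The fits agree with the pictures. The top view shows the wide bob at (330,186), the narrow bob at (307,237), the square stand at (392,236) and the long stick at (284,187). In the caddy, the cup is at (134,206), the pocket at (164,210) and the trough at (196,215). I'm starting to travel, and will refine the positions from the saved pictures.

Call:
{"fn": "arm_command", "kwargs": {
  "moves": [
    [1,[-0.99,-0.94,0],0],
    [1,[-0.99,-0.94,0],0],
    [1,[-0.99,-0.94,0],0],
    [1,[-0.99,-0.94,0],0],
    [1,[-0.99,-0.94,0],0],
    [1,[-0.99,-0.94,0],0]
  ]
}}

```text
time: 1.7
tool_pos: [0.2709, 0.4252, 0.2563]
tool_rot: [0.001, 0.133, 0.991, -0.001]
contact_force: [-0.2, 0.4, 0.5]
gripper_width: 0.998
grasp_force: 0.0
```

Call:
{"fn": "arm_command", "kwargs": {
  "moves": [
    [1,[-0.99,-0.94,0],0],
    [1,[-0.99,-0.94,0],0],
    [1,[-0.99,-0.94,0],0],
    [1,[-0.99,-0.94,0],0],
    [1,[-0.99,-0.94,0],0],
    [1,[-0.99,-0.94,0],0]
  ]
}}

```text
time: 2.2
tool_pos: [0.3781, 0.2506, 0.2566]
tool_rot: [0.001, 0.134, 0.991, -0.001]
contact_force: [-0.5, 0.1, -1.4]
gripper_width: 0.994
grasp_force: 0.0
```

```bash
cat > refine.py <<'E'
from fit import *
def tri(T,Sd,a,b):
    (c1,d1),(c2,d2)=ray(T,*a),ray(Sd,*b)
    k=np.linalg.lstsq(np.c_[d1,-d2],c2-c1,rcond=None)[0]; A=c1+k[0]*d1;B=c2+k[1]*d2
    return (A+B)/2,np.linalg.norm(A-B)
E
python3 - <<'E'
import fit
from refine import *
T,Sd=manip.grab_frame("top"),manip.grab_frame("side")
for p,n in((T,"top0"),(Sd,"side0")): p["frame"]=cv2.cvtColor(cv2.imread(f"pics/{n}.png"),cv2.COLOR_BGR2RGB)
pts=dict(wide_bob=((329.5,185.3),(302.1,237.1),.039),narrow_bob=((307.5,237.2),(240.4,221.8),.035),square_stand=((392.5,235.7),(239.3,293.6),.045),
long_stick=((284,186.2),(296.8,205.7),.031),round_cup=((134.5,206),(269.3,133.9),.022),square_pocket=((164.3,210.3),(266.4,146.8),.022),long_trough=((195.5,215.1),(263.2,161.4),.017))
for n,(a,b,z) in pts.items():
    X,g=tri(T,Sd,a,b); print(n,np.round(X,4),"want z",z,"gap",round(g,4),"top@z",np.round(atz(T,*a,z),4))
# top-face-only fit in the top view
R=dict(wide_bob=[316,172,344,200],narrow_bob=[296,226,319,249],square_stand=[379,222,407,251],long_stick=[259,172,309,200],round_cup=[117,188,150,223],square_pocket=[148,192,182,230],long_trough=[181,184,213,247])
F=dict(M); F["square_stand"]=box(.044,.044,.040)
for n,r in R.items():
    h=max(m[2] for m in F[n]); fit.M[n]=[m for m in F[n] if m[2]==h]
    z0=pts[n][2]-h; x0=atz(T,*pts[n][0],pts[n][2]);x0[2]=z0
    x,e,_=fit.fit(n,[(T,r)],x0,z0); print(n,np.round(x,4),round(e,3))
s=manip.state();print(s["time"],s["tool_pos"],s["tool_rot"])
E
```

```text
wide_bob [ 0.5916 -0.2188  0.0389] want z 0.039 gap 0.0006 top@z [ 0.5912 -0.2187  0.039 ]
narrow_bob [ 0.4565 -0.1604  0.0348] want z 0.035 gap 0.0023 top@z [ 0.4553 -0.1605  0.035 ]
square_stand [ 0.4598 -0.3783  0.0461] want z 0.045 gap 0.0013 top@z [ 0.4592 -0.3787  0.045 ]
long_stick [ 0.5905 -0.0996  0.0329] want z 0.031 gap 0.0019 top@z [ 0.5899 -0.0997  0.031 ]
round_cup [0.539  0.2974 0.0181] want z 0.022 gap 0.0018 top@z [0.5376 0.296  0.022 ]
square_pocket [0.5276 0.2187 0.0154] want z 0.022 gap 0.0013 top@z [0.5263 0.2169 0.022 ]
long_trough [0.5155 0.1358 0.014 ] want z 0.017 gap 0.0021 top@z [0.5141 0.1351 0.017 ]Traceback (most recent call last):
  File "<stdin>", line 13, in <module>
AttributeError: 'function' object has no attribute 'M'
```

```bash
python3 - <<'E'
from refine import *
T=manip.grab_frame("top")
T["frame"]=cv2.cvtColor(cv2.imread("pics/top0.png"),cv2.COLOR_BGR2RGB)
R=dict(wide_bob=([316,172,344,200],.005),narrow_bob=([296,226,319,249],.005),square_stand=([379,222,407,251],.005),long_stick=([259,172,309,200],.005),round_cup=([117,188,150,223],.003),square_pocket=([148,192,182,230],.003),long_trough=([181,184,213,247],.003))
F=dict(M); F["square_stand"]=box(.044,.044,.040)
for n,(r,z0) in R.items():
    h=max(m[2] for m in F[n]); M[n]=[m for m in F[n] if m[2]==h]
    x0=atz(T,(r[0]+r[2])/2,(r[1]+r[3])/2,z0+h);x0[2]=z0
    x,e,_=fit(n,[(T,r)],x0,z0); print(n,np.round(x,4),round(e,3))
E
cat > go.py <<'E'
# usage: go.py x y z yawdeg_of_tool_y : remaining shift/turn in the tool's axes and move units
import sys,numpy as np
from scipy.spatial.transform import Rotation as Ro
from plant import manip
def go(x,y,z,yaw=None):
    s=manip.state();w,a,b,c=s["tool_rot"];R=Ro.from_quat([a,b,c,w]).as_matrix()
    cur=np.degrees(np.arctan2(R[1,1],R[0,1])); d=R.T@(np.array([x,y,z])-s["tool_pos"])/.15
    t=0 if yaw is None else -((yaw-cur+180)%360-180)/360
    print("pos",np.round(s["tool_pos"],4),"yaw",round(cur,1),"tilt",np.round(R[:2,2],4),"-> shift",np.round(d,3),"turn",round(t,4),"q6",round(s["joint_pos"][5],2),"t",round(s["time"],1))
if __name__=="__main__":
    v=list(map(float,sys.argv[1:])); go(*v)
E
python3 go.py 0.591 -0.099 0.15 -18
```

```text
wide_bob [ 0.5921 -0.218   0.0082 -0.0435] 0.027
narrow_bob [ 0.4565 -0.1593  0.011   0.1784] 0.032
square_stand [ 0.4609 -0.3778  0.0045  1.2951] 0.028
long_stick [ 0.5912 -0.098   0.0291 -1.8878] 0.041
round_cup [ 0.5401  0.2992  0.0084 -0.0367] 0.027
square_pocket [ 5.277e-01  2.182e-01  2.000e-04 -1.424e-01] 0.035
long_trough [ 0.5158  0.137  -0.0107  2.9871] 0.031
pos [0.3754 0.2551 0.2564] yaw 75.0 tilt [-0.0002  0.0008] -> shift [-1.999 -1.909  0.708] turn 0.2584 q6 -0.88 t 2.4
```

Call:
{"fn": "arm_command", "kwargs": {
  "moves": [
    [0,[-1,-0.955,0],0],
    [0,[-1,-0.955,0],0],
    [0,[-1,-0.955,0],0],
    [0,[-1,-0.955,0],0],
    [0,[-1,-0.955,0],0]
  ]
}}

```text
time: 2.77
tool_pos: [0.4839, 0.0782, 0.2565]
tool_rot: [0.0, 0.128, 0.992, 0.0]
contact_force: [0.6, 0.5, -0.5]
gripper_width: 0.497
grasp_force: 0.0
```

Call:
{"fn": "arm_command", "kwargs": {
  "moves": [
    [0,[-1,-0.955,0.7],0.259],
    [0,[-1,-0.955,0.7],0.259],
    [0,[-1,-0.955,0.7],0.259],
    [0,[-1,-0.955,0.7],0.259],
    [0,[-1,-0.955,0.7],0.259],
    [0,[-1,-0.955,0.7],0.259],
    [0,[-1,-0.955,0.7],0.259],
    [0,[-1,-0.955,0.7],0.259],
    [0,[-1,-0.955,0.7],0.259],
    [0,[-1,-0.955,0.7],0.259],
    [0,[-1,-0.955,0.7],0.259],
    [0,[-1,-0.955,0.7],0.259],
    [0,[-1,-0.955,0.7],0.259],
    [0,[-1,-0.955,0.7],0.259],
    [0,[-1,-0.955,0.7],0.259]
  ]
}}

```text
time: 4.02
tool_pos: [0.5918, -0.0974, 0.1511]
tool_rot: [-0.0, 0.808, 0.589, -0.0]
contact_force: [-0.6, 0.8, -0.2]
gripper_width: 0.497
grasp_force: 0.0
```

```bash
python3 go.py 0.591 -0.0985 0.043 -18.2; python3 -c "
from plant import manip;print(manip.state()['gripper_width'])"
```

```text
pos [ 0.5918 -0.0974  0.1511] yaw -17.9 tilt [-0.0003  0.0003] -> shift [-0.009 -0.003  0.721] turn 0.001 q6 0.02 t 4.0
0.49747636298208553
```

Call:
{"fn": "arm_command", "kwargs": {
  "moves": [
    [0,[-0.01,0,0.4],0.001],
    [0,[-0.01,0,0.72],0.001],
    [0,[-0.01,0,0.72],0.001],
    [0,[-0.01,0,0.72],0.001],
    [0,[-0.01,0,0.72],0.001],
    [-1,[-0.01,0,0.72],0.001],
    [-1,[-0.01,0,0.72],0.001],
    [-1,[-0.01,0,0.72],0.001],
    [-1,[-0.01,0,0.72],0.001],
    [-1,[-0.01,0,0.72],0.001],
    [-1,[-0.01,0,0.72],0.001],
    [-1,[-0.01,0,0.72],0.001]
  ]
}}

```text
time: 5.02
tool_pos: [0.5932, -0.1012, 0.0466]
tool_rot: [0.002, 0.812, 0.584, 0.002]
contact_force: [-0.3, 0.7, 6.4]
gripper_width: 0.239
grasp_force: 61.3
```

Call:
{"fn": "arm_command", "kwargs": {
  "moves": [
    [-1,[0,0,-0.2],0],
    [-1,[0,0,-0.5],0],
    [-1,[0,0,-0.5],0],
    [-1,[0,0,-0.5],0]
  ]
}}

```text
time: 5.35
tool_pos: [0.5938, -0.1017, 0.1234]
tool_rot: [0.004, 0.812, 0.584, 0.003]
contact_force: [0.9, -0.4, -1.0]
gripper_width: 0.231
grasp_force: 60.5
```

Run:
```python
from look import *
from go import go
p=grab("side","s1"); im=cv2.imread("pics/s1.png")
cv2.imwrite("pics/s1c.png",cv2.resize(im[100:300,200:400],None,fx=3,fy=3))
go(.5158,.137,.1167,-98.4); s=manip.state();print(s["gripper_width"],s["grasp_force"],s["contact_force"])
```

```text
pos [ 0.592  -0.1012  0.1204] yaw -18.5 tilt [ 0.0039 -0.0013] -> shift [ 1.344 -0.986  0.021] turn 0.2218 q6 0.03 t 5.4
0.2336067722134391 60.44679880142212 [ 0.15065609  0.44778407 -3.00232078]
```

View pics/s1c.png

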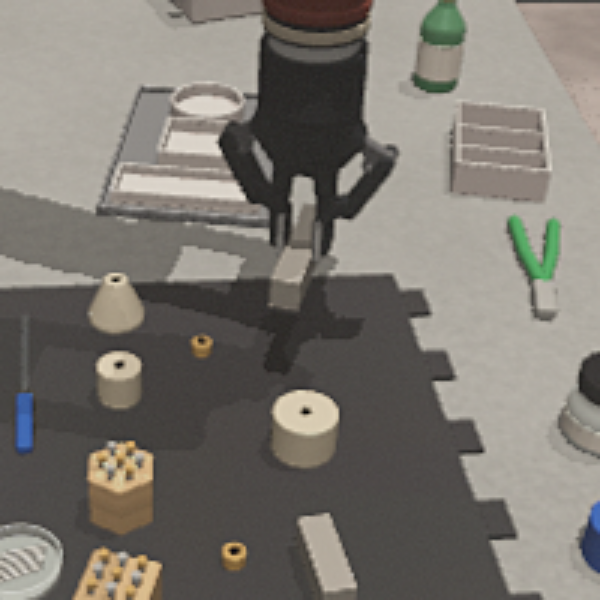

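The picture shows the long stick held level between the fingers at about crop (295,270), clear of the mat, with everything else undisturbed. Carrying it to the trough.

Call:
{"fn": "arm_command", "kwargs": {
  "moves": [
    [-1,[0.2,-0.1,0],0],
    [-1,[0.45,-0.23,0],0],
    [-1,[0.7,-0.35,0],0],
    [-1,[0.9,-0.45,0],0],
    [-1,[1,-0.5,0],0],
    [-1,[1,-0.5,0],0],
    [-1,[1,-0.5,0],0]
  ]
}}

```text
time: 5.98
tool_pos: [0.566, 0.0659, 0.1163]
tool_rot: [-0.001, 0.811, 0.585, -0.002]
contact_force: [0.1, 0.2, -1.0]
gripper_width: 0.234
grasp_force: 60.4
```

Call:
{"fn": "arm_command", "kwargs": {
  "moves": [
    [-1,[0.1,-0.1,0],0.015],
    [-1,[0.2,-0.2,0],0.033],
    [-1,[0.3,-0.4,0],0.052],
    [-1,[0.34,-0.48,0],0.071],
    [-1,[0.34,-0.48,0],0.09],
    [-1,[0.34,-0.48,0],0.109],
    [-1,[0.34,-0.48,0],0.128],
    [-1,[0.34,-0.48,0],0.147],
    [-1,[0.34,-0.48,0],0.166],
    [-1,[0.34,-0.48,0],0.185],
    [-1,[0.34,-0.48,0],0.204],
    [-1,[0.34,-0.48,0],0.215],
    [-1,[0.34,-0.48,0],0.222],
    [-1,[0.34,-0.48,0],0.222],
    [-1,[0.34,-0.48,0],0.222],
    [-1,[0.34,-0.48,0],0.222]
  ]
}}

```text
time: 7.32
tool_pos: [0.5154, 0.1357, 0.1178]
tool_rot: [0.0, 0.997, -0.074, -0.0]
contact_force: [0.0, -0.7, -1.9]
gripper_width: 0.235
grasp_force: 60.4
```

```bash
python3 go.py .5158 .137 .060 -98.4
```

```text
pos [0.5154 0.1357 0.1178] yaw -98.5 tilt [-0.0008 -0.0003] -> shift [ 0.002 -0.009  0.385] turn -0.0002 q6 1.84 t 7.3
```

Call:
{"fn": "arm_command", "kwargs": {
  "moves": [
    [-1,[0,-0.01,0.2],0],
    [-1,[0,-0.01,0.38],0],
    [-1,[0,-0.01,0.42],0],
    [-1,[0,-0.01,0.435],0],
    [-1,[0,-0.01,0.45],0],
    [-1,[0,-0.01,0.45],0]
  ]
}}

```text
time: 7.82
tool_pos: [0.5166, 0.138, 0.0519]
tool_rot: [-0.0, 0.997, -0.074, 0.001]
contact_force: [-0.8, 0.6, -1.4]
gripper_width: 0.233
grasp_force: 60.3
```

Call:
{"fn": "arm_command", "kwargs": {
  "moves": [
    [-1,[0,0,0.007],0],
    [-1,[0,0,0.013],0],
    [-1,[0,0,0.013],0]
  ]
}}

```text
time: 8.07
tool_pos: [0.5163, 0.1381, 0.0498]
tool_rot: [-0.0, 0.997, -0.074, 0.001]
contact_force: [-0.3, -0.7, -2.4]
gripper_width: 0.236
grasp_force: 60.3
```

Run:
```python
from look import *
from go import go
p=grab("side","s2"); im=cv2.imread("pics/s2.png")
cv2.imwrite("pics/s2c.png",cv2.resize(im[100:200,190:330],None,fx=5,fy=5))
go(.5158,.137,.045,-98.4); s=manip.state();print(s["gripper_width"],s["grasp_force"],s["contact_force"])
```

```text
pos [0.5162 0.1381 0.0496] yaw -98.5 tilt [0.0014 0.0002] -> shift [-0.002  0.008  0.031] turn -0.0002 q6 1.84 t 8.1
0.23528108812835483 60.33997178077698 [ 0.58647758 -0.00916023 -1.75259118]
```

View pics/s2c.png

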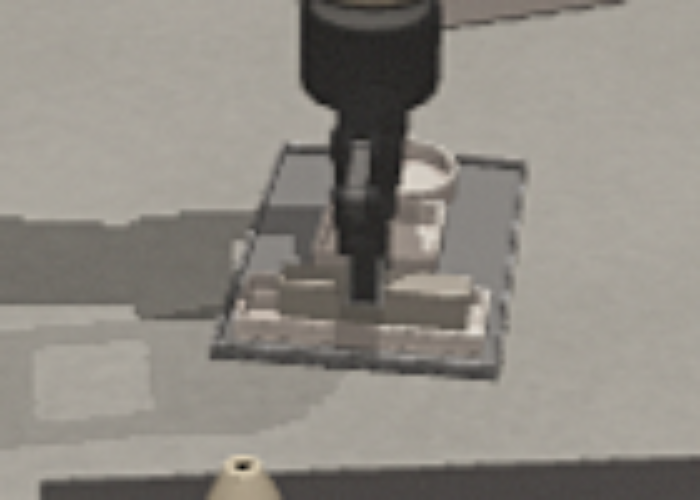

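The stick is inside the trough, over crop (375,300), with the fingertips just above the near rim. I'm lowering the last few millimetres until contact.

Call:
{"fn": "arm_command", "kwargs": {
  "moves": [
    [-1,[0,0,0.007],0],
    [-1,[0,0,0.013],0],
    [-1,[0,0,0.013],0],
    [-1,[0,0,0.013],0]
  ]
}}

```text
time: 8.45
tool_pos: [0.5162, 0.1382, 0.0486]
tool_rot: [0.0, 0.997, -0.074, 0.0]
contact_force: [-4.6, 0.3, 7.3]
gripper_width: 0.236
grasp_force: 61.4
```

Call:
{"fn": "arm_command", "kwargs": {
  "moves": [
    [-1,[0,0,0.007],0],
    [-1,[0,0,0.013],0],
    [-1,[0,0,0.013],0]
  ]
}}

```text
time: 8.7
tool_pos: [0.5163, 0.1382, 0.0485]
tool_rot: [0.0, 0.997, -0.074, -0.001]
contact_force: [-11.9, -1.3, 19.3]
gripper_width: 0.234
grasp_force: 62.9
```

Call:
{"fn": "arm_command", "kwargs": {
  "moves": [
    [-1,[0,0,-0.02],0],
    [-0.1,[0,0,-0.02],0],
    [-0.1,[0,0,-0.02],0],
    [-0.1,[0,0,-0.02],0],
    [-0.1,[0,0,-0.02],0],
    [-0.1,[0,0,-0.2],0],
    [-0.1,[0,0,-0.6],0],
    [-0.1,[0,0,-0.6],0],
    [-0.1,[0,0,-0.6],0],
    [-0.1,[0,0,-0.6],0]
  ]
}}

```text
time: 9.53
tool_pos: [0.5167, 0.1381, 0.1364]
tool_rot: [-0.0, 0.997, -0.074, 0.002]
contact_force: [-0.3, 0.1, -0.8]
gripper_width: 0.451
grasp_force: 0.0
```

```bash
python3 go.py .4609 -.3778 .14 -15.8; python3 go.py .4609 -.3778 .14 -105.8;  python3 -c "
from plant import manip;print(manip.state()['joint_pos'])"
```

```text
pos [0.5167 0.1381 0.1364] yaw -98.5 tilt [0.0031 0.0004] -> shift [ 0.139  3.457 -0.027] turn -0.2296 q6 1.84 t 9.5
pos [0.5167 0.1381 0.1364] yaw -98.5 tilt [0.0031 0.0004] -> shift [ 0.139  3.457 -0.027] turn 0.0204 q6 1.84 t 9.5
[ 1.22011075e-01 -5.86695123e-02  1.93147928e+00 -8.09468111e-06
  1.26561274e+00  1.84053310e+00]
```

Call:
{"fn": "arm_command", "kwargs": {
  "moves": [
    [0.4,[0.035,0.864,0],0],
    [0.4,[0.035,0.864,0],0],
    [0.4,[0.035,0.864,0],0],
    [0.4,[0.035,0.864,0],0]
  ]
}}

```text
time: 9.87
tool_pos: [0.4999, 0.0045, 0.1326]
tool_rot: [0.001, 0.997, -0.076, -0.002]
contact_force: [-0.2, -0.8, 0.2]
gripper_width: 0.693
grasp_force: 0.0
```

Call:
{"fn": "arm_command", "kwargs": {
  "moves": [
    [0.4,[0.035,0.864,0],0],
    [0.4,[0.035,0.864,0],0],
    [0.4,[0.035,0.864,0],0],
    [0.4,[0.035,0.864,0],0]
  ]
}}

```text
time: 10.2
tool_pos: [0.4864, -0.1243, 0.1332]
tool_rot: [0.001, 0.997, -0.076, -0.001]
contact_force: [0.8, 0.4, -0.3]
gripper_width: 0.698
grasp_force: 0.0
```

Call:
{"fn": "arm_command", "kwargs": {
  "moves": [
    [0.4,[0.035,0.864,0],0],
    [0.4,[0.035,0.864,0],0],
    [0.4,[0.035,0.864,0],0],
    [0.4,[0.035,0.864,0],0]
  ]
}}

```text
time: 10.53
tool_pos: [0.4729, -0.253, 0.1336]
tool_rot: [0.001, 0.997, -0.076, -0.001]
contact_force: [0.8, -0.0, 0.2]
gripper_width: 0.699
grasp_force: 0.0
```

Call:
{"fn": "arm_command", "kwargs": {
  "moves": [
    [0.4,[0.035,0.864,0],0.02],
    [0.4,[0.035,0.864,0],0.02],
    [0.4,[0.035,0.864,0],0.02],
    [0.4,[0.035,0.864,0],0.02],
    [0.4,[0.035,0.864,0],0.02],
    [0.4,[0.035,0.864,0],0.02]
  ]
}}

```text
time: 11.03
tool_pos: [0.4599, -0.3764, 0.1332]
tool_rot: [-0.001, 0.991, -0.136, -0.001]
contact_force: [-0.1, -0.2, -0.2]
gripper_width: 0.699
grasp_force: 0.0
```

```bash
python3 go.py .4609 -.3778 .048 -105.8
python3 - <<'E'
from look import *
p=grab("top","t1"); im=cv2.imread("pics/t1.png")
r=cv2.resize(im[150:260,110:260],None,fx=5,fy=5); cv2.imwrite("pics/t1c.png",r)
print(manip.state()['gripper_width'])
E
```

```text
pos [ 0.4599 -0.3764  0.1332] yaw -105.7 tilt [-0.0018  0.003 ] -> shift [0.01  0.009 0.568] turn 0.0003 q6 1.03 t 11.0
0.6954996861386614
```

View pics/t1c.png

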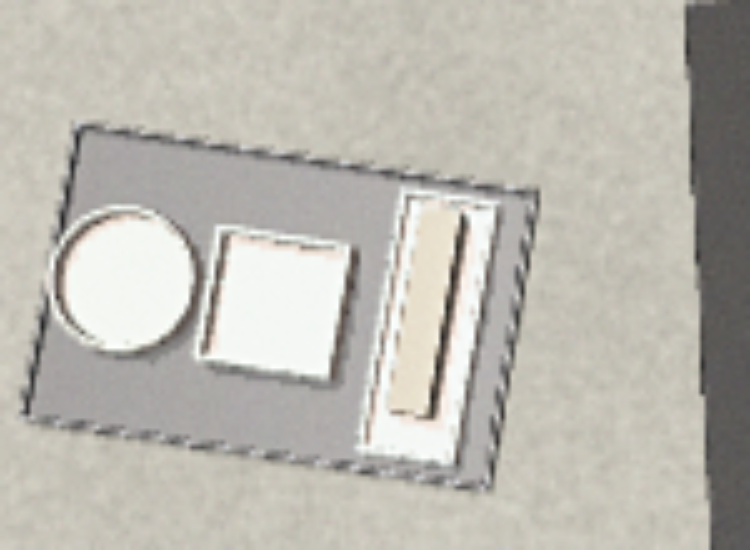

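The stick lies in the trough, at about crop (430,311) against the trough centre at (428,327). That is roughly 6 mm off along its length, within tolerance. Next I'm grasping the square stand.

Call:
{"fn": "arm_command", "kwargs": {
  "moves": [
    [0.4,[0.01,0.01,0.3],0],
    [0.4,[0.01,0.01,0.5],0],
    [0.4,[0.01,0.01,0.57],0],
    [0.4,[0.01,0.01,0.57],0],
    [0.4,[0.01,0.01,0.57],0],
    [-1,[0.01,0.01,0.57],0],
    [-1,[0.01,0.01,0.57],0],
    [-1,[0.01,0.01,0.57],0],
    [-1,[0.01,0.01,0.57],0],
    [-1,[0.01,0.01,0.57],0],
    [-1,[0.01,0.01,0.57],0],
    [-1,[0.01,0.01,0.57],0]
  ]
}}

```text
time: 12.08
tool_pos: [0.4628, -0.381, 0.0525]
tool_rot: [0.001, 0.991, -0.136, 0.002]
contact_force: [0.2, 1.5, 5.9]
gripper_width: 0.498
grasp_force: 63.2
```

```bash
python3 go.py .5277 .2182 .135 -98.5
```

```text
pos [ 0.4628 -0.381   0.0525] yaw -105.7 tilt [ 0.0037 -0.0031] -> shift [-0.66  -3.962 -0.561] turn -0.0199 q6 1.03 t 12.1
```

Call:
{"fn": "arm_command", "kwargs": {
  "moves": [
    [-1,[0,0,-0.1],0],
    [-1,[0,0,-0.3],0],
    [-1,[0,0,-0.5],0],
    [-1,[0,0,-0.56],0],
    [-1,[0,0,-0.56],0],
    [-1,[0,0,-0.56],0]
  ]
}}

```text
time: 12.58
tool_pos: [0.4612, -0.3798, 0.1336]
tool_rot: [0.0, 0.991, -0.136, 0.0]
contact_force: [-0.6, -1.2, -1.0]
gripper_width: 0.496
grasp_force: 62.3
```

Call:
{"fn": "arm_command", "kwargs": {
  "moves": [
    [-1,[-0.03,-0.15,0],0],
    [-1,[-0.06,-0.35,0],0],
    [-1,[-0.09,-0.55,0],0],
    [-1,[-0.13,-0.77,0],0],
    [-1,[-0.165,-0.99,0],0]
  ]
}}

```text
time: 13.0
tool_pos: [0.4758, -0.2279, 0.1304]
tool_rot: [-0.001, 0.991, -0.137, -0.002]
contact_force: [1.0, 0.2, -1.2]
gripper_width: 0.498
grasp_force: 62.2
```

Call:
{"fn": "arm_command", "kwargs": {
  "moves": [
    [-1,[-0.04,-0.23,0],0],
    [-1,[-0.08,-0.46,0],0],
    [-1,[-0.115,-0.69,0],0],
    [-1,[-0.15,-0.9,0],0],
    [-1,[-0.165,-0.99,0],0]
  ]
}}

```text
time: 13.42
tool_pos: [0.4919, -0.0766, 0.1304]
tool_rot: [-0.001, 0.991, -0.135, -0.003]
contact_force: [0.0, -0.4, -1.4]
gripper_width: 0.496
grasp_force: 62.2
```

Call:
{"fn": "arm_command", "kwargs": {
  "moves": [
    [-1,[-0.04,-0.23,0],0],
    [-1,[-0.08,-0.46,0],0],
    [-1,[-0.115,-0.69,0],0],
    [-1,[-0.15,-0.9,0],0],
    [-1,[-0.165,-0.99,0],0]
  ]
}}

```text
time: 13.83
tool_pos: [0.5082, 0.0725, 0.1306]
tool_rot: [-0.0, 0.991, -0.135, -0.002]
contact_force: [-0.5, -0.8, -0.6]
gripper_width: 0.499
grasp_force: 62.2
```

Call:
{"fn": "arm_command", "kwargs": {
  "moves": [
    [-1,[-0.04,-0.23,0],-0.02],
    [-1,[-0.08,-0.46,0],-0.02],
    [-1,[-0.115,-0.69,0],-0.02],
    [-1,[-0.15,-0.9,0],-0.02],
    [-1,[-0.165,-0.98,0],-0.02],
    [-1,[-0.165,-0.98,0],-0.02],
    [-1,[-0.165,-0.98,0],-0.02]
  ]
}}

```text
time: 14.42
tool_pos: [0.5246, 0.2173, 0.1312]
tool_rot: [0.001, 0.997, -0.073, -0.002]
contact_force: [0.2, -0.1, -0.9]
gripper_width: 0.498
grasp_force: 62.2
```

```bash
python3 go.py .5277 .2182 .056 -98.5
```

```text
pos [0.5246 0.2173 0.1312] yaw -98.4 tilt [-0.0036 -0.0017] -> shift [ 0.021 -0.01   0.501] turn 0.0003 q6 1.98 t 14.4
```

Call:
{"fn": "arm_command", "kwargs": {
  "moves": [
    [-1,[0.03,-0.01,0.2],0],
    [-1,[0.03,-0.01,0.4],0],
    [-1,[0.03,-0.01,0.48],0],
    [-1,[0.03,-0.01,0.5],0],
    [-1,[0.03,-0.01,0.505],0],
    [-1,[0.03,-0.01,0.51],0]
  ]
}}

```text
time: 14.92
tool_pos: [0.5312, 0.2179, 0.0579]
tool_rot: [-0.0, 0.997, -0.074, 0.001]
contact_force: [-0.0, 0.3, 0.1]
gripper_width: 0.499
grasp_force: 62.2
```

Call:
{"fn": "arm_command", "kwargs": {
  "moves": [
    [-1,[0,0,0.007],0],
    [-1,[0,0,0.013],0],
    [-1,[0,0,0.013],0]
  ]
}}

```text
time: 15.17
tool_pos: [0.5311, 0.2185, 0.056]
tool_rot: [-0.0, 0.997, -0.074, 0.001]
contact_force: [0.2, 0.2, -0.2]
gripper_width: 0.497
grasp_force: 62.2
```

```bash
python3 go.py .5277 .2182 .0545 -98.5; python3 -c "
from plant import manip;print(manip.state()['contact_force'])"
```

```text
pos [0.5311 0.2185 0.056 ] yaw -98.5 tilt [0.0016 0.0004] -> shift [-0.022  0.005  0.01 ] turn 0.0001 q6 1.98 t 15.2
[ 0.18321424  0.1768443  -0.17977967]
```

Call:
{"fn": "arm_command", "kwargs": {
  "moves": [
    [-1,[-0.01,0,0.005],0],
    [-1,[-0.01,0,0.012],0],
    [-1,[-0.01,0,0.012],0]
  ]
}}

```text
time: 15.42
tool_pos: [0.5293, 0.2188, 0.0545]
tool_rot: [-0.0, 0.997, -0.074, 0.0]
contact_force: [-2.2, -0.4, 5.1]
gripper_width: 0.501
grasp_force: 62.9
```

Call:
{"fn": "arm_command", "kwargs": {
  "moves": [
    [-1,[0,0,0.004],0],
    [-1,[0,0,0.007],0],
    [-1,[0,0,0.007],0]
  ]
}}

```text
time: 15.67
tool_pos: [0.5294, 0.2188, 0.0545]
tool_rot: [0.0, 0.997, -0.074, -0.0]
contact_force: [-5.0, -1.5, 11.8]
gripper_width: 0.494
grasp_force: 63.7
```

Call:
{"fn": "arm_command", "kwargs": {
  "moves": [
    [-1,[0,0,-0.015],0],
    [0.3,[0,0,-0.015],0],
    [0.3,[0,0,-0.015],0],
    [0.3,[0,0,-0.015],0],
    [0.3,[0,0,-0.015],0],
    [0.3,[0,0,-0.2],0],
    [0.3,[0,0,-0.6],0],
    [0.3,[0,0,-0.6],0],
    [0.3,[0,0,-0.6],0]
  ]
}}

```text
time: 16.42
tool_pos: [0.5325, 0.2196, 0.1485]
tool_rot: [-0.002, 0.997, -0.074, 0.005]
contact_force: [0.6, 0.8, 1.2]
gripper_width: 0.65
grasp_force: 0.0
```

Call:
{"fn": "arm_command", "kwargs": {
  "moves": [
    [0.4,[0.28,0.94,0],-0.25],
    [0.4,[0.28,0.94,0],-0.25],
    [0.4,[0.28,0.94,0],-0.25],
    [0.4,[0.28,0.94,0],-0.25],
    [0.4,[0.28,0.94,0],-0.25],
    [0.4,[0.28,0.94,0],-0.25],
    [0.4,[0.28,0.94,0],-0.25],
    [0.4,[0.28,0.94,0],-0.25],
    [0.4,[0.28,0.94,0],-0.25],
    [0.4,[0.28,0.94,0],-0.25],
    [0.4,[0.28,0.94,0],-0.25],
    [0.4,[0.28,0.94,0],-0.25],
    [0.4,[0.28,0.94,0],-0.25],
    [0.4,[0.28,0.94,0],-0.25]
  ]
}}

```text
time: 17.58
tool_pos: [0.5492, 0.0729, 0.1409]
tool_rot: [-0.001, 0.757, 0.654, -0.001]
contact_force: [0.4, -0.2, 0.3]
gripper_width: 0.7
grasp_force: 0.0
```

```bash
python3 go.py .592 -.2184 .14 -8.5
```

```text
pos [0.5492 0.0729 0.1409] yaw -8.4 tilt [-0.0019 -0.    ] -> shift [-1.88   0.565  0.005] turn 0.0003 q6 0.14 t 17.6
```

Call:
{"fn": "arm_command", "kwargs": {
  "moves": [
    [0.4,[-0.94,0.283,0],0],
    [0.4,[-0.94,0.283,0],0],
    [0.4,[-0.94,0.283,0],0],
    [0.4,[-0.94,0.283,0],0],
    [0.4,[-0.94,0.283,0],0]
  ]
}}

```text
time: 18.0
tool_pos: [0.5713, -0.0769, 0.1417]
tool_rot: [0.0, 0.76, 0.65, -0.001]
contact_force: [-0.0, 0.3, 0.4]
gripper_width: 0.702
grasp_force: 0.0
```

Call:
{"fn": "arm_command", "kwargs": {
  "moves": [
    [0.4,[-0.94,0.283,0],0],
    [0.4,[-0.94,0.283,0],0],
    [0.4,[-0.94,0.283,0],0],
    [0.4,[-0.94,0.283,0],0],
    [0.4,[-0.94,0.283,0],0],
    [0.4,[-0.94,0.283,0],0]
  ]
}}

```text
time: 18.5
tool_pos: [0.592, -0.2188, 0.1413]
tool_rot: [-0.001, 0.758, 0.652, -0.0]
contact_force: [0.7, 0.4, -0.4]
gripper_width: 0.699
grasp_force: 0.0
```

```bash
python3 go.py .592 -.2184 .045 -8.5
python3 - <<'E'
from look import *
p=grab("top","t2"); im=cv2.imread("pics/t2.png")
cv2.imwrite("pics/t2c.png",cv2.resize(im[150:270,110:410],None,fx=2.6,fy=2.6))
E
```

```text
pos [ 0.592  -0.2188  0.1413] yaw -8.7 tilt [-0.0011  0.0012] -> shift [0.002 0.001 0.642] turn -0.0005 q6 -0.32 t 18.5
```

View pics/t2c.png

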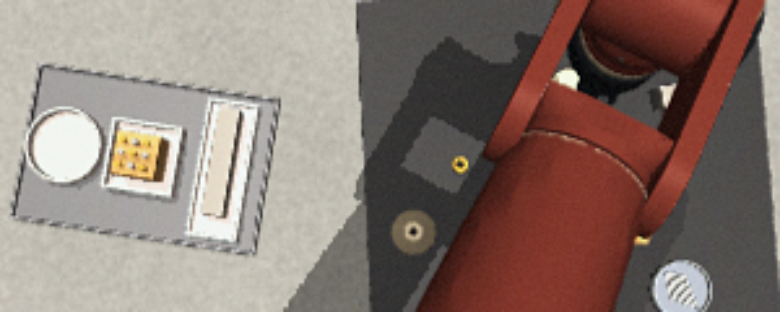

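The square stand is upright in its pocket, with its top at crop (138,155) against the pocket at (144,158). That offset is mostly height parallax. The stick is still in its trough. Next, the wide bob.

Call:
{"fn": "arm_command", "kwargs": {
  "moves": [
    [0.4,[0,0,0.3],0],
    [0.4,[0,0,0.55],0],
    [0.4,[0,0,0.64],0],
    [0.4,[0,0,0.64],0],
    [0.4,[0,0,0.64],0],
    [-1,[0,0,0.64],0],
    [-1,[0,0,0.64],0],
    [-1,[0,0,0.64],0],
    [-1,[0,0,0.64],0],
    [-1,[0,0,0.64],0],
    [-1,[0,0,0.64],0],
    [-1,[0,0,0.64],0]
  ]
}}

```text
time: 19.55
tool_pos: [0.5943, -0.2193, 0.0494]
tool_rot: [0.002, 0.757, 0.653, 0.001]
contact_force: [-0.4, 2.3, 6.6]
gripper_width: 0.53
grasp_force: 62.1
```

```bash
python3 go.py .5393 .298 .14 -8.5; python3 -c "
from plant import manip;print(manip.state()['contact_force'])"
```

```text
pos [ 0.5943 -0.2193  0.0494] yaw -8.5 tilt [ 0.0047 -0.0018] -> shift [ 3.356 -0.868 -0.612] turn 0.0001 q6 -0.32 t 19.6
[-0.37808533  2.28178671  6.63116829]
```

Call:
{"fn": "arm_command", "kwargs": {
  "moves": [
    [-1,[0,0,-0.1],0],
    [-1,[0,0,-0.3],0],
    [-1,[0,0,-0.5],0],
    [-1,[0,0,-0.61],0],
    [-1,[0,0,-0.61],0],
    [-1,[0,0,-0.61],0]
  ]
}}

```text
time: 20.05
tool_pos: [0.5931, -0.219, 0.14]
tool_rot: [0.002, 0.757, 0.653, 0.001]
contact_force: [-0.2, 0.6, -1.7]
gripper_width: 0.538
grasp_force: 61.4
```

Call:
{"fn": "arm_command", "kwargs": {
  "moves": [
    [-1,[0.12,-0.03,0],0],
    [-1,[0.28,-0.072,0],0],
    [-1,[0.46,-0.12,0],0],
    [-1,[0.65,-0.168,0],0],
    [-1,[0.84,-0.217,0],0]
  ]
}}

```text
time: 20.47
tool_pos: [0.5769, -0.0877, 0.1354]
tool_rot: [-0.002, 0.758, 0.653, -0.001]
contact_force: [-0.2, 0.6, 0.6]
gripper_width: 0.534
grasp_force: 61.4
```

Call:
{"fn": "arm_command", "kwargs": {
  "moves": [
    [-1,[0.2,-0.05,0],0],
    [-1,[0.4,-0.1,0],0],
    [-1,[0.6,-0.155,0],0],
    [-1,[0.84,-0.217,0],0]
  ]
}}

```text
time: 20.8
tool_pos: [0.5633, 0.0412, 0.1356]
tool_rot: [-0.001, 0.758, 0.653, -0.001]
contact_force: [-0.0, 0.0, -0.4]
gripper_width: 0.531
grasp_force: 61.4
```

Call:
{"fn": "arm_command", "kwargs": {
  "moves": [
    [-1,[0.2,-0.05,0],0],
    [-1,[0.4,-0.1,0],0],
    [-1,[0.6,-0.155,0],0],
    [-1,[0.84,-0.217,0],0]
  ]
}}

```text
time: 21.13
tool_pos: [0.5496, 0.1704, 0.1355]
tool_rot: [-0.001, 0.758, 0.653, -0.002]
contact_force: [0.5, -0.5, -0.1]
gripper_width: 0.535
grasp_force: 61.4
```

Call:
{"fn": "arm_command", "kwargs": {
  "moves": [
    [-1,[0.2,-0.05,0],0],
    [-1,[0.4,-0.1,0],0],
    [-1,[0.6,-0.155,0],0],
    [-1,[0.75,-0.195,0],0],
    [-1,[0.84,-0.217,0],0],
    [-1,[0.84,-0.217,0],0],
    [-1,[0.84,-0.217,0],0]
  ]
}}

```text
time: 21.72
tool_pos: [0.5369, 0.2989, 0.1363]
tool_rot: [-0.0, 0.757, 0.653, -0.001]
contact_force: [-0.2, -0.3, -0.3]
gripper_width: 0.533
grasp_force: 61.4
```

```bash
python3 go.py .5393 .298 .0525 -8.5
```

```text
pos [0.5369 0.2989 0.1363] yaw -8.4 tilt [-0.0021 -0.0016] -> shift [-0.002  0.017  0.558] turn 0.0003 q6 0.53 t 21.7
```

Call:
{"fn": "arm_command", "kwargs": {
  "moves": [
    [-1,[0,0.01,0.2],0],
    [-1,[0,0.01,0.4],0],
    [-1,[0,0.01,0.5],0],
    [-1,[0,0.01,0.53],0],
    [-1,[0,0.01,0.548],0],
    [-1,[0,0.01,0.548],0],
    [-1,[0,0.01,0.548],0]
  ]
}}

```text
time: 22.3
tool_pos: [0.5404, 0.2988, 0.057]
tool_rot: [0.0, 0.758, 0.653, 0.001]
contact_force: [0.5, 0.2, -1.1]
gripper_width: 0.536
grasp_force: 61.4
```

Call:
{"fn": "arm_command", "kwargs": {
  "moves": [
    [-1,[0,0,0.007],0],
    [-1,[0,0,0.01],0],
    [-1,[0,0,0.01],0]
  ]
}}

```text
time: 22.55
tool_pos: [0.5397, 0.2991, 0.0549]
tool_rot: [0.0, 0.757, 0.653, 0.001]
contact_force: [-0.3, -0.0, -1.0]
gripper_width: 0.531
grasp_force: 61.4
```

```bash
python3 go.py .5393 .298 .0514 -8.5; python3 -c "
from plant import manip;print(manip.state()['contact_force'])"
```

```text
pos [0.5397 0.2991 0.0549] yaw -8.5 tilt [0.0014 0.0005] -> shift [-0.008 -0.001  0.023] turn 0.0001 q6 0.53 t 22.6
[-0.28063919 -0.03926798 -0.95105324]
```

Call:
{"fn": "arm_command", "kwargs": {
  "moves": [
    [-1,[-0.005,0,0.01],0],
    [-1,[-0.005,0,0.018],0],
    [-1,[-0.005,0,0.018],0]
  ]
}}

```text
time: 22.8
tool_pos: [0.5392, 0.2983, 0.0514]
tool_rot: [0.0, 0.757, 0.653, 0.0]
contact_force: [-0.1, 1.1, 0.5]
gripper_width: 0.535
grasp_force: 61.5
```

Call:
{"fn": "arm_command", "kwargs": {
  "moves": [
    [-1,[0,0,0.005],0],
    [-1,[0,0,0.008],0],
    [-1,[0,0,0.008],0]
  ]
}}

```text
time: 23.05
tool_pos: [0.5392, 0.2984, 0.0514]
tool_rot: [0.0, 0.757, 0.653, -0.0]
contact_force: [-4.6, -2.2, 7.0]
gripper_width: 0.532
grasp_force: 62.2
```

Call:
{"fn": "arm_command", "kwargs": {
  "moves": [
    [-1,[0,0,-0.01],0],
    [0.4,[0,0,-0.01],0],
    [0.4,[0,0,-0.01],0],
    [0.4,[0,0,-0.01],0],
    [0.4,[0,0,-0.01],0],
    [0.4,[0,0,-0.2],0],
    [0.4,[0,0,-0.6],0],
    [0.4,[0,0,-0.6],0],
    [0.4,[0,0,-0.6],0],
    [0.4,[0,0,-0.6],0]
  ]
}}

```text
time: 23.88
tool_pos: [0.54, 0.2986, 0.1418]
tool_rot: [0.001, 0.757, 0.653, 0.002]
contact_force: [-0.4, 0.1, -0.2]
gripper_width: 0.7
grasp_force: 0.0
```

Call:
{"fn": "arm_command", "kwargs": {
  "moves": [
    [0.2,[-0.776,-0.024,0],0],
    [0.2,[-0.776,-0.024,0],0],
    [0.2,[-0.776,-0.024,0],0],
    [0.2,[-0.776,-0.024,0],0]
  ]
}}

```text
time: 24.22
tool_pos: [0.5158, 0.1791, 0.1368]
tool_rot: [-0.001, 0.759, 0.652, -0.003]
contact_force: [-0.9, 1.0, -0.1]
gripper_width: 0.595
grasp_force: 0.0
```

Call:
{"fn": "arm_command", "kwargs": {
  "moves": [
    [0.2,[-0.776,-0.024,0],0],
    [0.2,[-0.776,-0.024,0],0],
    [0.2,[-0.776,-0.024,0],0],
    [0.2,[-0.776,-0.024,0],0]
  ]
}}

```text
time: 24.55
tool_pos: [0.4957, 0.0651, 0.1377]
tool_rot: [-0.001, 0.759, 0.651, -0.002]
contact_force: [0.5, -0.7, -0.8]
gripper_width: 0.598
grasp_force: 0.0
```

Call:
{"fn": "arm_command", "kwargs": {
  "moves": [
    [0.2,[-0.776,-0.024,0],0],
    [0.2,[-0.776,-0.024,0],0],
    [0.2,[-0.776,-0.024,0],0],
    [0.2,[-0.776,-0.024,0],0]
  ]
}}

```text
time: 24.88
tool_pos: [0.4755, -0.0492, 0.1384]
tool_rot: [-0.001, 0.759, 0.651, -0.001]
contact_force: [0.1, 0.3, -0.8]
gripper_width: 0.6
grasp_force: 0.0
```

Call:
{"fn": "arm_command", "kwargs": {
  "moves": [
    [0.2,[-0.776,-0.024,0],0],
    [0.2,[-0.776,-0.024,0],0],
    [0.2,[-0.776,-0.024,0],0],
    [0.2,[-0.776,-0.024,0],0],
    [0.2,[-0.776,-0.024,0],0],
    [0.2,[-0.776,-0.024,0],0]
  ]
}}

```text
time: 25.38
tool_pos: [0.456, -0.1592, 0.1388]
tool_rot: [-0.001, 0.757, 0.653, -0.0]
contact_force: [-0.3, 0.2, -0.2]
gripper_width: 0.599
grasp_force: 0.0
```

```bash
python3 go.py .4563 -.160 .036 -8.5
python3 - <<'E'
from refine import *
T,S=grab("top","t3"),grab("side","s3")
im=cv2.imread("pics/t3.png"); a=cv2.resize(im[180:240,110:220],None,fx=5,fy=5)
im=cv2.imread("pics/s3.png"); b=cv2.resize(im[110:180,225:300],None,fx=5,fy=5)[:300]
c=np.zeros((300,925,3),np.uint8); c[:,:550]=a; c[:,550:]=b[:300]
cv2.imwrite("pics/m3.png",cv2.resize(c,(796,258)))
E
```

```text
pos [ 0.456  -0.1592  0.1388] yaw -8.5 tilt [-0.0019  0.0018] -> shift [-0.006  0.004  0.685] turn 0.0001 q6 -0.34 t 25.4
```

View pics/m3.png

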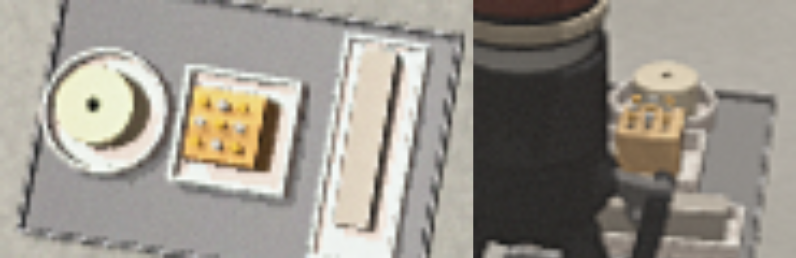

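The wide bob stands upright in the cup, with its hole at (93,104) in the montage. That is within about 1 mm of the cup axis after parallax. The stand and stick are fine. Next, the narrow bob.

Call:
{"fn": "arm_command", "kwargs": {
  "moves": [
    [0.2,[0,0,0.3],0],
    [0.2,[0,0,0.55],0],
    [0.2,[0,0,0.67],0],
    [0.2,[0,0,0.67],0],
    [0.2,[0,0,0.67],0],
    [-1,[0,0,0.67],0],
    [-1,[0,0,0.67],0],
    [-1,[0,0,0.67],0],
    [-1,[0,0,0.67],0],
    [-1,[0,0,0.67],0],
    [-1,[0,0,0.67],0],
    [-1,[0,0,0.67],0]
  ]
}}

```text
time: 26.48
tool_pos: [0.4583, -0.1609, 0.0421]
tool_rot: [0.002, 0.757, 0.653, 0.001]
contact_force: [0.7, 0.4, 6.8]
gripper_width: 0.374
grasp_force: 60.0
```

Run:
```python
from look import *
from go import go
T=manip.grab_frame("top"); T["frame"]=cv2.cvtColor(cv2.imread("pics/t3.png"),cv2.COLOR_BGR2RGB)
g=cv2.cvtColor(T["frame"],cv2.COLOR_RGB2GRAY)[199:210,126:138].astype(float); w=np.clip(150-g,0,None)
w[:2]=w[-2:]=0; w[:,:2]=w[:,-2:]=0
yy,xx=np.mgrid[199:210,126:138]; u,v=(w*xx).sum()/w.sum(),(w*yy).sum()/w.sum(); X=atz(T,u,v,.041); print(u,v,X)
go(X[0],X[1],.17,-8.5); print(manip.state()["contact_force"],manip.state()["gripper_width"])
```

```text
131.17247097844114 203.93366500829188 [0.54084221 0.29806815 0.041     ]
pos [ 0.4583 -0.1609  0.0421] yaw -8.5 tilt [ 0.0044 -0.0015] -> shift [ 3.107  0.098 -0.855] turn 0.0001 q6 -0.34 t 26.5
[0.03109808 1.8900228  7.63320623] 0.3746787656803512
```

Call:
{"fn": "arm_command", "kwargs": {
  "moves": [
    [-1,[0,0,-0.1],0],
    [-1,[0,0,-0.3],0],
    [-1,[0,0,-0.5],0],
    [-1,[0,0,-0.7],0],
    [-1,[0,0,-0.82],0],
    [-1,[0,0,-0.82],0],
    [-1,[0,0,-0.82],0]
  ]
}}

```text
time: 27.12
tool_pos: [0.457, -0.1607, 0.1641]
tool_rot: [0.002, 0.757, 0.653, 0.001]
contact_force: [-0.5, 0.1, -0.8]
gripper_width: 0.377
grasp_force: 59.6
```

Call:
{"fn": "arm_command", "kwargs": {
  "moves": [
    [-1,[0.12,0.004,0],0],
    [-1,[0.28,0.009,0],0],
    [-1,[0.46,0.015,0],0],
    [-1,[0.62,0.02,0],0],
    [-1,[0.777,0.024,0],0]
  ]
}}

```text
time: 27.53
tool_pos: [0.4757, -0.044, 0.1601]
tool_rot: [-0.002, 0.757, 0.653, -0.001]
contact_force: [0.2, -0.1, -0.6]
gripper_width: 0.374
grasp_force: 59.6
```

Call:
{"fn": "arm_command", "kwargs": {
  "moves": [
    [-1,[0.2,0.006,0],0],
    [-1,[0.4,0.012,0],0],
    [-1,[0.6,0.018,0],0],
    [-1,[0.777,0.024,0],0]
  ]
}}

```text
time: 27.87
tool_pos: [0.4964, 0.071, 0.1601]
tool_rot: [-0.001, 0.757, 0.653, -0.001]
contact_force: [1.3, -1.1, -0.3]
gripper_width: 0.373
grasp_force: 59.6
```

Call:
{"fn": "arm_command", "kwargs": {
  "moves": [
    [-1,[0.2,0.006,0],0],
    [-1,[0.4,0.012,0],0],
    [-1,[0.6,0.018,0],0],
    [-1,[0.777,0.024,0],0]
  ]
}}

```text
time: 28.2
tool_pos: [0.5171, 0.1856, 0.16]
tool_rot: [-0.001, 0.757, 0.653, -0.002]
contact_force: [0.4, -0.5, -0.2]
gripper_width: 0.368
grasp_force: 59.6
```

Call:
{"fn": "arm_command", "kwargs": {
  "moves": [
    [-1,[0.2,0.006,0],0],
    [-1,[0.4,0.012,0],0],
    [-1,[0.6,0.018,0],0],
    [-1,[0.72,0.022,0],0],
    [-1,[0.777,0.024,0],0],
    [-1,[0.777,0.024,0],0],
    [-1,[0.777,0.024,0],0],
    [-1,[0.777,0.024,0],0]
  ]
}}

```text
time: 28.87
tool_pos: [0.5387, 0.2976, 0.1616]
tool_rot: [-0.0, 0.758, 0.653, -0.001]
contact_force: [0.1, -0.4, -0.6]
gripper_width: 0.374
grasp_force: 59.6
```

```bash
python3 go.py .540 .2983 .085 -8.5
```

```text
pos [0.5387 0.2976 0.1616] yaw -8.5 tilt [-0.0015 -0.0011] -> shift [0.007 0.009 0.511] turn -0.0 q6 0.53 t 28.9
```

Call:
{"fn": "arm_command", "kwargs": {
  "moves": [
    [-1,[0.005,0.005,0.15],0],
    [-1,[0.005,0.005,0.33],0],
    [-1,[0.005,0.005,0.45],0],
    [-1,[0.005,0.005,0.5],0],
    [-1,[0.005,0.005,0.51],0],
    [-1,[0.005,0.005,0.51],0],
    [-1,[0.005,0.005,0.51],0],
    [-1,[0.005,0.005,0.51],0]
  ]
}}

```text
time: 29.53
tool_pos: [0.5412, 0.2997, 0.0881]
tool_rot: [0.001, 0.757, 0.653, 0.002]
contact_force: [0.6, 0.3, -0.3]
gripper_width: 0.373
grasp_force: 59.6
```

Run:
```python
from go import go
go(.540,.2983,.0781,-8.5)
from look import *
S=grab("side","s4"); im=cv2.imread("pics/s4.png")
cv2.imwrite("pics/s4c.png",cv2.resize(im[80:180,220:320],None,fx=5,fy=5))
```

```text
pos [0.5412 0.2997 0.0881] yaw -8.5 tilt [0.003  0.0012] -> shift [-0.011 -0.007  0.066] turn 0.0001 q6 0.53 t 29.5
```

View pics/s4c.png

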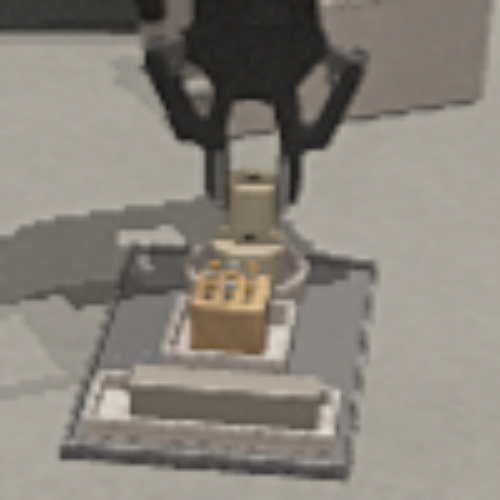

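The narrow bob, at about crop (253,205), hangs centred just above the wide bob at (250,255). Lowering until contact.

Call:
{"fn": "arm_command", "kwargs": {
  "moves": [
    [-1,[-0.008,-0.005,0.02],0],
    [-1,[-0.008,-0.005,0.04],0],
    [-1,[-0.008,-0.005,0.04],0],
    [-1,[-0.008,-0.005,0.04],0]
  ]
}}

```text
time: 29.92
tool_pos: [0.5388, 0.2983, 0.0797]
tool_rot: [-0.0, 0.757, 0.653, -0.0]
contact_force: [-0.3, -0.3, -0.2]
gripper_width: 0.371
grasp_force: 59.6
```

Call:
{"fn": "arm_command", "kwargs": {
  "moves": [
    [-1,[0,0,0.007],0],
    [-1,[0,0,0.014],0],
    [-1,[0,0,0.014],0],
    [-1,[0,0,0.014],0]
  ]
}}

```text
time: 30.25
tool_pos: [0.5393, 0.2985, 0.0782]
tool_rot: [0.0, 0.757, 0.653, 0.0]
contact_force: [-0.2, 0.8, 1.0]
gripper_width: 0.371
grasp_force: 59.9
```

Call:
{"fn": "arm_command", "kwargs": {
  "moves": [
    [-0.1,[0,0,0],0],
    [0.1,[0,0,0],0],
    [0.3,[0,0,0],0],
    [0.3,[0,0,0],0],
    [0.3,[0,0,0],0],
    [0.3,[0,0,-0.1],0],
    [0.3,[0,0,-0.3],0],
    [0.3,[0,0,-0.6],0],
    [0.3,[0,0,-0.9],0],
    [0.3,[0,0,-0.9],0]
  ]
}}

```text
time: 31.08
tool_pos: [0.5427, 0.2999, 0.2227]
tool_rot: [0.002, 0.757, 0.653, 0.007]
contact_force: [0.7, 1.3, 1.8]
gripper_width: 0.651
grasp_force: 0.0
```

Call:
{"fn": "arm_command", "kwargs": {
  "moves": [
    [0.3,[0.3,-0.9,-0.2],0],
    [0.3,[0.3,-0.9,-0.2],0],
    [0.3,[0.3,-0.9,-0.2],0],
    [0.3,[0.3,-0.9,-0.2],0],
    [0.3,[0.3,-0.9,-0.2],0],
    [0.3,[0.3,-0.9,-0.2],0]
  ]
}}

```text
time: 31.58
tool_pos: [0.4116, 0.3633, 0.2434]
tool_rot: [0.0, 0.757, 0.654, 0.001]
contact_force: [0.4, -0.9, -0.1]
gripper_width: 0.653
grasp_force: 0.0
```

Call:
{"fn": "arm_command", "kwargs": {
  "moves": [
    [0.3,[0.95,0,0],0],
    [0.3,[0.95,0,0],0],
    [0.3,[0.95,0,0],0],
    [0.3,[0.95,0,0],0],
    [0.3,[0.95,0,0],0],
    [0.3,[0.95,0,0],0]
  ]
}}

```text
time: 32.08
tool_pos: [0.4341, 0.5034, 0.2415]
tool_rot: [0.0, 0.757, 0.653, -0.001]
contact_force: [-1.0, -1.1, 0.6]
gripper_width: 0.651
grasp_force: 0.0
```

Run:
```python
from look import *
T,S=grab("top","t5"),grab("side","s5")
im=cv2.imread("pics/t5.png"); a=cv2.resize(im[150:270,110:420],None,fx=2.5,fy=2.5)
im=cv2.imread("pics/s5.png"); b=cv2.resize(im[110:210,180:335],(775,500))[:290]
cv2.imwrite("pics/m5.png",np.vstack([a,b]))
print(manip.state()["contact_force"],manip.state()["tool_pos"])
```

```text
[ 0.70183557 -0.25495433 -0.28183865] [0.43384616 0.5023974  0.24213887]
```

View pics/m5.png

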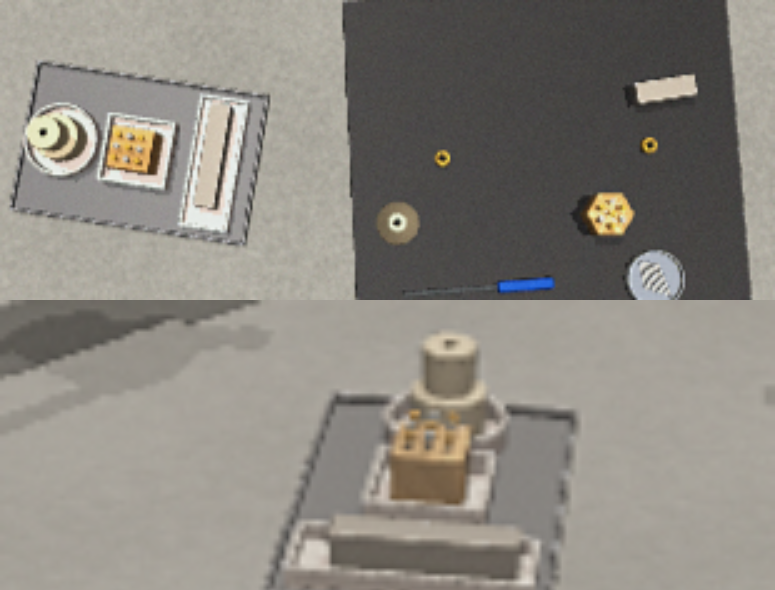

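All four are in place: the narrow bob's hole is at (42,131) in the upper panel, concentric allowing for parallax, and the look-alikes are undisturbed. One numeric check before I hand it in.

Run:
```python
from refine import *
T,S=grab("top"),grab("side")
g=cv2.cvtColor(T["frame"],cv2.COLOR_RGB2GRAY)[197:208,121:133].astype(float); w=np.clip(150-g,0,None); w[:3]=w[-3:]=0;w[:,:3]=w[:,-3:]=0
yy,xx=np.mgrid[197:208,121:133]; u,v=(w*xx).sum()/w.sum(),(w*yy).sum()/w.sum()
sv=(180+450/5-.4,110+(343-300)/5-.4)
print("narrow",u,v,atz(T,u,v,.071),tri(T,S,(u,v),sv))
a=np.array([[212,100],[236,103],[218,208],[195,205]])/2.5+[110,150]-.3
c=atz(T,*a.mean(0),.033); d=c[:2]-[.5158,.137]; t=-.148
print("stick in trough",d@[np.cos(t),np.sin(t)],d@[-np.sin(t),np.cos(t)],c)
a=np.array([[112,120],[157,126],[151,172],[107,166]])/2.5+[110,150]-.3
c=atz(T,*a.mean(0),.047); print("stand",c[:2]-[.5277,.2182])
```

```text
narrow 126.72641509433963 202.47169811320754 [0.54097424 0.29846468 0.071     ] (array([0.5402952 , 0.297891  , 0.07244242]), np.float64(0.0009974798032460338))
stick in trough 0.007637374378017846 -0.004524081757328133 [0.52268676 0.13139917 0.033     ]
stand [ 0.00174654 -0.00320185]
```

All within tolerance, so I'm handing it in.

```bash
python3 -c "
from plant import manip;print(manip.job_done())"
```

```text
the job is handed in; nothing more can be done
None
```

The finishing set is in the caddy and handed in at about 32 s of the 96 s allowed; my last measurements and pictures put every piece within tolerance and showed the look-alikes undisturbed, though the hand-in returned no verdict.

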